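# Take the red screening cover off the amplifier

### The arm

A 6-joint arm with a two-finger parallel gripper is mounted at the origin on the work surface. World frame = base frame: x ahead of the robot, y to its left, z up, the work surface at z = 0. Lengths are in m, angles in rad, forces in N, time in s.
With the tool pointing down it reaches from about 0.375 to 0.9 m from the base axis. Payload 3.1 kg.
Tool frame: the origin (TCP) lies on the centre line of the jaws, within the pads' length; the fingertips stand 17 mm ahead of it and the grasp point (between the pads) lies 2 mm behind it; y points along the fingers, z is the direction in which the jaws open and shut, and the axes are right-handed (so a half turn about y gives the same grasp; the last joint's range is limited). The gripper opens to 85 mm and grips with 20 to 120 N. Pads are 22 mm wide; open, the fingers measure 114 mm over their backs; the gripper's body (76 mm by 85 mm) begins 54 mm behind the grasp point. The pads swing forward as they close: fully open they stand 13 mm farther back than shut.
Start: joints at [-1.444, 0.527, 1.433, -0, 1.181, -0.178], TCP at [0.188, -0.596, 0.248] pointing down, gripper open.
Joint ranges: [-3.08, 3.08], [-0.75, 2.2], [0.22, 2.44], [-1.43, 4.57], [0, 2.65], [-2.85, 2.85]. Speed limits (rad/s): [2.79, 2.79, 3.14, 3.14, 3.14, 3.14].

### API

Orientations are given as a unit quaternion [x, y, z, w].
In Python, from station import manip gives the robot as it stands.
- The arm moves only by the shell command python3 -m handwheel 'ROWS' [FORCE]. ROWS is JSON, one flat list of numbers, 7 for each row, row after row: the shift along the tool's x, y, z in cm, then the turn, a rotation vector about the tool's x, y, z in rad, then the finger opening in cm, from 0 to 8.54. A call has 1 to 10 rows; each row is the pose to reach, as a shift and turn from the pose commanded when the call began, along the tool's axes at that moment; what a row does not reach only later rows make up. A row lasts 1/12 s, in which the tool goes at most 41.7 mm and 7.16 degrees, less where a joint would pass 70% of its speed; a pose out of reach is approached as far as the arm can. A call with a gripper value outside its range is refused whole. The fingers move at their own pace and stop on an object; FORCE is the grip in N (left out, the last holds). Time passes only in rows, so rows that repeat a pose let the fingers close. It gives the time, the measured TCP pose, the force and the opening at its end, in the units of the state.
- manip.sense(): the state, without advancing time (a new reading comes with each control period).
- manip.snapshot(name): name is "scene" or "top"; returns a dict with "frame" (420x560x3 uint8, red, green, blue), "depth" (420x560 float32, m along the optical axis (not along the pixel's ray), 0 where there is no reading), "camera_matrix" (3x3 intrinsics, pixels), "k1" (the pictures are not rectified: a ray, as slopes to the right and down, at radius r is drawn at 1 + k1 r^2 times it, then the intrinsics apply), "rvec" (rotation vector, rad) and "tvec" (3), from world to camera coordinates, as OpenCV has them. Camera axes: x right, y down, z forward; pixel columns grow to the right and rows downward; lengths in m; the calibration is good to about 2 mm. A picture is of the moment at which its call begins.
- manip.sign_off(): hands the job in, once; it reports no verdict.
The state is a dict: "t": time; "q": joint angles; "qd": joint speeds; "tau": joint torques, N m; "tcp_pos": TCP position; "tool_rot": TCP orientation; "force": force on the tool from outside, world axes, zero at the start; "ft_torque": the same for the moment, N m; "finger_gap": opening from 0.0 (shut) to 1.0 (fully open).
Only numpy, scipy, OpenCV 4.12 (cv2) and the standard library are available. Lean on these libraries where they do the work, as an engineer would, in place of code of your own. Each camera call takes 0.05 s, during which the arm holds its last target.

### The job

On the amplifier chassis, free the red-banded screening cover from its bayonet socket: press it down against its spring, twist it a quarter turn counter-clockwise (seen from above) while it is down, and lift it off. Stand it upright on the floor of the dark grey tray and let go. Leave the blue-banded cover locked in place.

Things in the scene. Friction and masses are not known exactly. Their poses are not given: they have to be found in the camera images.
- red_cover: Cover to remove: aluminium can 54 mm across, 50 mm high, red band; on its flat top a red grip bar 44 long (x), 14 wide, 26 mm high. 0.12 kg. Origin: centre of lower rim, z up. Starts locked, x along chassis x, rim 11 mm above the chassis top. Press down about 8 mm (over 5 clears the catches, 11 bottoms; spring 5 to 8 N), turn counter-clockwise: free from 60 to 120 degrees of turn, best 90.
- blue_cover: Bystander: the same cover with blue band and blue grip bar, locked on the other socket, 116 mm away centre to centre. Same origin and axes.
- chassis: Fixed aluminium box 200 (x) x 270 (y) x 45 mm high; origin: centre of underside, on the bench, z up. Sockets at x +30, y +58 and -58 mm (which cover is where varies), each a spring-topped post up to 60 mm above the chassis top inside the cover: raise the rim 68 mm above the chassis top before moving sideways. Transformer and capacitors up to 50 mm above the top along its -x edge.
- tray: Dark grey plastic parts tray, empty, fixed: 150 x 150 mm outside, 22 mm high, walls 4 mm and floor 4 mm thick. Origin: centre of its underside, on the bench; z up.
Things that resemble listed ones, but are neither listed nor needed, are in the scene too. What is shaped like the tray but green or purple is not meant.

How it is judged:
On the way, in this order (a step that is already met when the one before it is completed fails the run):
1. the red cover is pressed down on its socket by at least 4 mm (z of red_cover in the frame of chassis below 0.052 m and distance of red_cover from where it was at the start of the episode below 0.015 m).
2. the red cover is turned by more than 40 degrees while still on its socket (angle between the x axis of red_cover and the x axis of chassis, either way round above 0.7 rad and distance of red_cover from where it was at the start of the episode below 0.02 m).
At the end, for the whole second after the job is handed in: The red cover stands upright (within 8 degrees) and still on the tray's floor: centre within 60 mm of the tray's centre along each tray axis, rim under 10 mm above the tray's underside. The blue cover is still on its socket, moved under 8 mm and turned under 20 degrees (x of red_cover in the frame of tray between -0.06 and 0.06 m and y of red_cover in the frame of tray between -0.06 and 0.06 m and z of red_cover in the frame of tray below 0.01 m and angle between red_cover's own z axis and vertical below 0.15 rad and linear speed of red_cover below 0.02 m/s and distance of blue_cover from where it was at the start of the episode below 0.008 m and angle between the x axis of blue_cover and the x axis of chassis, either way round below 0.35 rad); the robot touches nothing.
It fails at once if the blue cover is shifted by more than 8 mm or turned by more than 20 degrees (distance of blue_cover from where it was at the start of the episode above 0.008 m or angle between the x axis of blue_cover and the x axis of chassis, either way round above 0.35 rad).
It also fails if it takes over 51 s, if anything falls off the work surface, if the arm or the gripper's body presses on something with over 40 N, if the wrist force passes 120 N, or if a joint passes its speed limit or range.

## Working session

There is one attempt and no reset: what is moved stays moved. The work goes in short steps, Python scripts to look and compute and a shell command to move; the robot and the scene stay as the last step left them, time stands still between calls to the robot, and variables do not carry over. Pictures are saved under pics/ and viewed, and the job is handed in when it is done.

```bash
mkdir -p pics; ls; cat > h.py <<'E'
import numpy as np,cv2
from station import manip
from scipy.spatial.transform import Rotation as R
def snap(n,fn=None):
    s=manip.snapshot(n)
    if fn: cv2.imwrite(fn,s['frame'][:,:,::-1])
    np.savez('last_%s.npz'%n,**s); return s
def load(n): return dict(np.load('last_%s.npz'%n))
def ray(s,u,v):
    K=s['camera_matrix'];x=(u-K[0,2])/K[0,0];y=(v-K[1,2])/K[1,1];k=float(s['k1'])
    rd=np.hypot(x,y);r=rd
    for _ in range(30): r=rd/(1+k*r*r)
    f=r/rd if rd>0 else 1
    M=cv2.Rodrigues(s['rvec'])[0];c=-M.T@s['tvec'].ravel()
    return c,M.T@np.array([x*f,y*f,1.])
def atz(s,u,v,z):
    c,d=ray(s,u,v);return c+d*(z-c[2])/d[2]
def atd(s,u,v):
    c,d=ray(s,u,v);return c+d*s['depth'][int(v),int(u)]
def tri(s1,p1,s2,p2):
    c1,d1=ray(s1,*p1);c2,d2=ray(s2,*p2)
    A=np.c_[d1,-d2];t=np.linalg.lstsq(A,c2-c1,rcond=None)[0]
    a=c1+t[0]*d1;b=c2+t[1]*d2;return (a+b)/2,np.linalg.norm(a-b)
E
python3 - <<'E'
from h import *
for n in('scene','top'):
    s=snap(n,f'pics/{n}0.png');c,d=ray(s,280,210);print(n,c,d,s['k1'])
print(manip.sense())
E
```

```text
pics
scene [ 1.12205095 -0.41668937  0.61287393] [-0.7311404   0.35346678 -0.58370025] -0.09329511340181385
top [ 0.41964859 -0.07699345  0.98498993] [ 0.06020905 -0.01873294 -0.99820223] -0.029491301771949727
{'t': 0.1, 'q': array([-1.44448862e+00,  5.28380530e-01,  1.43378177e+00,  3.18081703e-06,
        1.18138323e+00, -1.78482355e-01]), 'qd': array([-0.00125455, -0.00164753, -0.00233325, -0.00069553, -0.00310151,
       -0.00046959]), 'tau': array([ 1.03823547e-04, -4.43304205e+01, -1.78585911e+01, -3.36399553e-04,
        3.86817061e-03,  4.05991912e-06]), 'tcp_pos': array([ 0.1875195 , -0.59556709,  0.24742451]), 'tool_rot': array([-0.10732342,  0.69960156, -0.6982212 ,  0.10736151]), 'force': array([-0.50847984,  0.34199402, -0.7806817 ]), 'ft_torque': array([ 0.00936966,  0.01464023, -0.00175368]), 'finger_gap': 0.9973675016846243}
```

View pics/scene0.png

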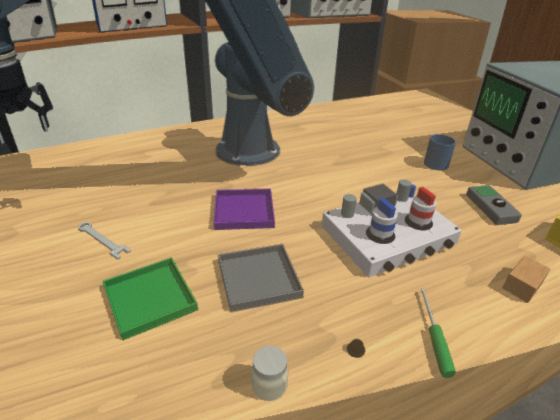

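View pics/top0.png

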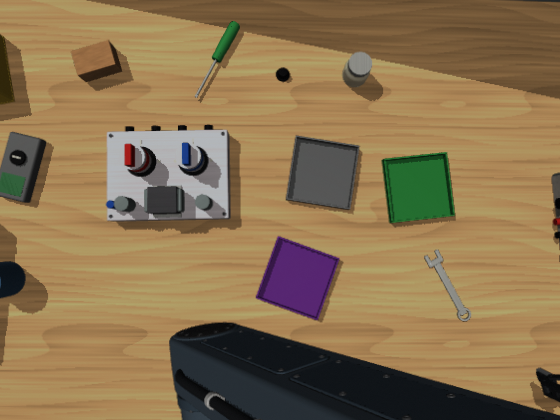

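The scene view shows the red-banded cover at about (423,207) and the blue one at (383,222). In the top view they are at about (132,157) and (188,155). The grey tray is at scene (260,276) and top (323,173). 

Possible mix-ups:
- **Red cover:** the blue cover at top (188,155), the small capacitors at (124,204) and (203,202), and the loose grey jar at (358,68).
- **Tray:** the green one at (418,187) and the purple one at (298,277).

I choose the red cover and the grey tray, and will check both in close crops.

```bash
python3 - <<'E'
from h import *
t=load('top')['frame'][:,:,::-1];s=load('scene')['frame'][:,:,::-1]
a=cv2.resize(t[115:235,95:245],None,fx=5,fy=5,interpolation=cv2.INTER_CUBIC)
b=cv2.resize(s[170:280,315:465],None,fx=5,fy=5,interpolation=cv2.INTER_CUBIC)
c=np.hstack([cv2.resize(t[125:220,280:370],None,fx=4.4,fy=4.4),cv2.resize(s[235:315,210:310],(400,418))])
cv2.imwrite('pics/a.png',a);cv2.imwrite('pics/b.png',b);cv2.imwrite('pics/c.png',c)
E
```

```text
(no output)
```

View pics/a.png

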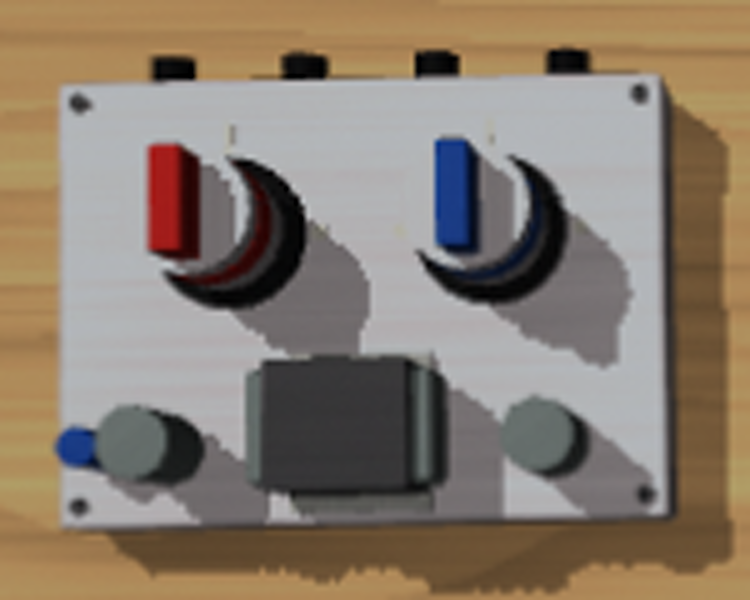

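View pics/b.png

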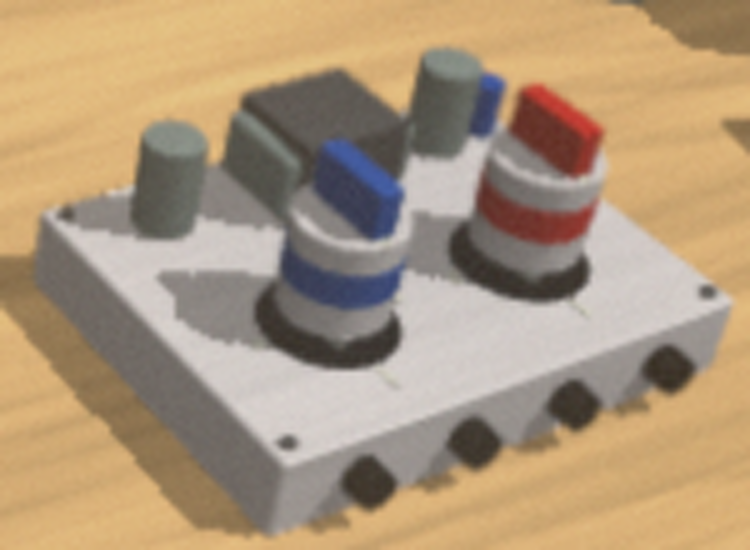

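View pics/c.png

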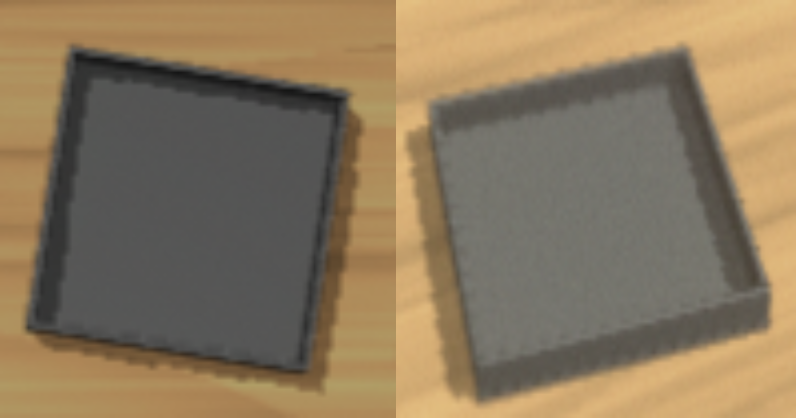

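```bash
python3 - <<'E'
from h import *
t=load('top');s=load('scene')
T=lambda x,y:((x+.5)/5-.5+95,(y+.5)/5-.5+115)
S=lambda x,y:((x+.5)/5-.5+315,(y+.5)/5-.5+170)
print('redtop',tri(t,T(165,197),s,S(560,116)),atd(t,*T(165,197)))
print('bluetop',tri(t,T(453,190),s,S(361,176)),atd(t,*T(453,190)))
for a,b in [((80,104),(288,442)),((640,93),(707,292)),((646,493),None),((79,506),(67,214))]: pass
# top view: +x up, left is +y. image-right = -y
h=[T(80,104),T(640,93),T(646,493),T(79,506)]
P=[atz(t,*p,.045) for p in h];print(np.round(P,4)); print(np.round([atd(t,*p)[2] for p in h],3))
print('hole tri',tri(t,T(80,104),s,S(707,292)),tri(t,T(640,93),s,S(288,442)))
e=P[0]-P[3];print('x dir deg',np.degrees(np.arctan2(e[1],e[0])));e=P[1]-P[2];print(np.degrees(np.arctan2(e[1],e[0])));e=P[0]-P[1];print(np.degrees(np.arctan2(e[1],e[0]))-90)
# bar corners
for p in [(148,145),(182,145),(182,250),(148,250)]: print('bar',np.round(atz(t,*T(*p),.132),4))
# tray
C=lambda x,y:((x+.5)/4.4-.5+280,(y+.5)/4.4-.5+125)
c=[C(71,47),C(348,95),C(306,373),C(28,330)]
Q=[atz(t,*p,.022) for p in c];print('tray',np.round(Q,4),np.mean(Q,0),[np.linalg.norm(Q[i]-Q[i-1]) for i in range(4)])
C2=lambda x,y:((x-396+.5)/4-.5+210,(y+.5)/5.225-.5+235)
for a,b in zip(c,[C2(770,290),C2(478,368+0),C2(431,102),C2(687,48)]):
  print(tri(t,a,s,b))
print('floor depth',atd(t,323,173))
E
```

```text
redtop (array([0.58396177, 0.2155813 , 0.12857222]), np.float64(0.0020978086056093826)) [0.58379457 0.21503989 0.1328294 ]
bluetop (array([0.58735047, 0.09908381, 0.12846401]), np.float64(0.0018029543486207072)) [0.5868227  0.09875222 0.13382465]
[[0.6425 0.2839 0.045 ]
 [0.6485 0.0342 0.045 ]
 [0.469  0.0301 0.045 ]
 [0.4628 0.2807 0.045 ]]
[0.047 0.047 0.05  0.049]
hole tri (array([0.64153648, 0.28242407, 0.04704831]), np.float64(0.0015425924154175523)) (array([0.64756196, 0.0334092 , 0.04762229]), np.float64(0.0010197688740853478))
x dir deg 1.0272715403395125
1.2781739873826317
1.3673569762667768
bar [0.6052 0.2226 0.132 ]
bar [0.6052 0.2089 0.132 ]
bar [0.5624 0.2081 0.132 ]
bar [0.5623 0.2218 0.132 ]
tray [[ 0.6503 -0.1312  0.022 ]
 [ 0.626  -0.2771  0.022 ]
 [ 0.4795 -0.2538  0.022 ]
 [ 0.5015 -0.1087  0.022 ]] [ 0.56433531 -0.19270093  0.022     ] [np.float64(0.15046495692205047), np.float64(0.14785094858872203), np.float64(0.14835351168169314), np.float64(0.14674550350554985)]
(array([ 0.65002074, -0.1313609 ,  0.0228306 ]), np.float64(0.00039790790008011593))
(array([ 0.6264932 , -0.27744478,  0.01983211]), np.float64(0.00016122828090897476))
(array([ 0.47957447, -0.253846  ,  0.02115027]), np.float64(0.0002110169992000957))
(array([ 0.5018383 , -0.10848841,  0.02017317]), np.float64(0.000631650354571162))
floor depth [ 0.56606457 -0.19623733  0.00247891]
```

```bash
cat >> h.py <<'E'
def plan(pos,yaw):
    """rows to TCP pos with tool y down, tool z (jaw) at world yaw deg; both half turns"""
    st=manip.sense();r0=R.from_quat(st['tool_rot'])
    sh=r0.as_matrix().T@(np.array(pos)-st['tcp_pos'])*100
    m=r0.as_matrix();print('t',round(st['t'],2),'tcp',np.round(st['tcp_pos'],4),'jaw yaw',round(np.degrees(np.arctan2(m[1,2],m[0,2])),2),'ydown',np.round(m[:,1],4),'q',np.round(st['q'],2),'F',np.round(st['force'],1),'gap',round(st['finger_gap'],3))
    for a in (yaw,yaw+180):
        z=np.array([np.cos(np.radians(a)),np.sin(np.radians(a)),0]);y=np.array([0,0,-1.])
        r=R.from_matrix(np.c_[np.cross(y,z),y,z])
        print(a,'shift',np.round(sh,2),'rot',np.round((r0.inv()*r).as_rotvec(),4))
E
python3 -c "
from h import *
plan([.584,.2155,.24],91.2)"
```

```text
t 0.1 tcp [ 0.1875 -0.5956  0.2474] jaw yaw -72.54 ydown [-2.0e-04  1.9e-03 -1.0e+00] q [-1.44  0.53  1.43  0.    1.18 -0.18] F [-0.5  0.3 -0.8] gap 0.997
91.2 shift [-62.16   0.89 -65.47] rot [-1.0000e-04 -2.8577e+00 -2.8000e-03]
271.2 shift [-62.16   0.89 -65.47] rot [ 2.000e-03  2.838e-01 -1.000e-04]
```

```bash
python3 -m handwheel '[-30,0.5,-31.5,0,0.14,0,6, -62.2,0.9,-65.5,0,0.284,0,6, -62.2,0.9,-65.5,0,0.284,0,6, -62.2,0.9,-65.5,0,0.284,0,6, -62.2,0.9,-65.5,0,0.284,0,6, -62.2,0.9,-65.5,0,0.284,0,6, -62.2,0.9,-65.5,0,0.284,0,6, -62.2,0.9,-65.5,0,0.284,0,6, -62.2,0.9,-65.5,0,0.284,0,6, -62.2,0.9,-65.5,0,0.284,0,6]' 80
python3 -c "
from h import *
plan([.584,.2155,.24],-88.8)"
```

```text
t: 0.93
tcp_pos: [0.3709, -0.2199, 0.244]
tool_rot: [-0.007, 0.707, -0.707, 0.007]
force: [0.8, -0.2, -0.0]
finger_gap: 0.702
t 0.93 tcp [ 0.3709 -0.2199  0.244 ] jaw yaw -88.85 ydown [-2.e-04  3.e-04 -1.e+00] q [-0.8   0.27  1.9   0.    0.97  0.76] F [ 0.8 -0.2 -0. ] gap 0.702
-88.8 shift [-22.19   0.41 -43.1 ] rot [ 0.0003 -0.0008  0.0002]
91.2 shift [-22.19   0.41 -43.1 ] rot [-3.0000e-04  3.1408e+00  5.0000e-04]
```

```bash
python3 -m handwheel '[-21,0.4,-41,0,0,0,6, -21,0.4,-41,0,0,0,6, -21,0.4,-41,0,0,0,6, -21,0.4,-41,0,0,0,6, -21,0.4,-41,0,0,0,6, -21,0.4,-41,0,0,0,6, -21,0.4,-41,0,0,0,6, -21,0.4,-41,0,0,0,6, -21,0.4,-41,0,0,0,6, -21,0.4,-41,0,0,0,6]'
python3 -c "
from h import *
plan([.584,.2155,.24],-88.8)"
```

```text
t: 1.77
tcp_pos: [0.553, 0.155, 0.2401]
tool_rot: [0.008, -0.707, 0.707, -0.007]
force: [1.4, -0.7, -1.3]
finger_gap: 0.704
t 1.77 tcp [0.553  0.155  0.2401] jaw yaw -88.78 ydown [-8.e-04 -2.e-04 -1.e+00] q [ 0.08  0.47  1.57 -0.    1.1   1.63] F [ 1.4 -0.7 -1.3] gap 0.704
-88.8 shift [-3.23  0.01 -5.98] rot [-0.0002  0.0004  0.0009]
91.2 shift [-3.23  0.01 -5.98] rot [ 1.3000e-03 -3.1412e+00  3.0000e-04]
```

```bash
python3 -m handwheel '[-1.5,0,-3,0,0,0,6, -1.5,0,-3,0,0,0,6,-1.5,0,-3,0,0,0,6,-1.5,0,-3,0,0,0,6,-1.5,0,-3,0,0,0,6]'
python3 - <<'E'
from h import *
plan([.584,.2155,.16],-88.8)
t=snap('top','pics/t1.png');s=snap('scene','pics/s1.png')
E
```

```text
t: 2.18
tcp_pos: [0.5663, 0.1819, 0.2401]
tool_rot: [0.008, -0.707, 0.707, -0.006]
force: [-0.5, 0.5, -0.0]
finger_gap: 0.703
t 2.18 tcp [0.5663 0.1819 0.2401] jaw yaw -88.88 ydown [-1.8e-03 -6.0e-04 -1.0e+00] q [ 0.12  0.5   1.52 -0.    1.13  1.67] F [-0.5  0.5 -0. ] gap 0.703
-88.8 shift [-1.85  8.01 -3.33] rot [-0.0006 -0.0013  0.0018]
91.2 shift [-1.85  8.01 -3.33] rot [-2.9000e-03  3.1403e+00 -9.0000e-04]
```

View pics/s1.png

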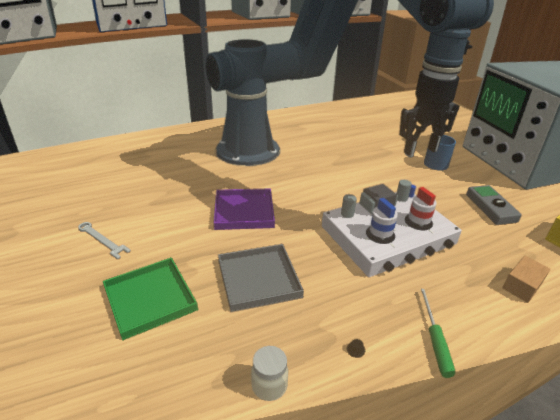

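```bash
python3 - <<'E'
from h import *
p=manip.sense()['tcp_pos']
for n in('scene','top'):
    s=load(n);d=np.array([float(s['k1']),0,0,0])
    print(n,cv2.projectPoints(np.array([p,p-[0,0,.017],[.584,.2155,.132]]),s['rvec'],s['tvec'],s['camera_matrix'],d)[0].reshape(-1,2))
s=load('scene')['frame'][:,:,::-1];t=load('top')['frame'][:,:,::-1]
cv2.imwrite('pics/d.png',np.hstack([cv2.resize(s[90:240,365:475],(440,600)),cv2.resize(t[100:240,90:170],(343,600))]))
E
```

```text
scene [[421.84304195 147.81124579]
 [420.0695152  154.92554654]
 [427.41209931 191.47758744]]
top [[125.62530323 151.96680814]
 [128.86670315 153.81805515]
 [127.51330148 153.97739266]]
```

View pics/d.png

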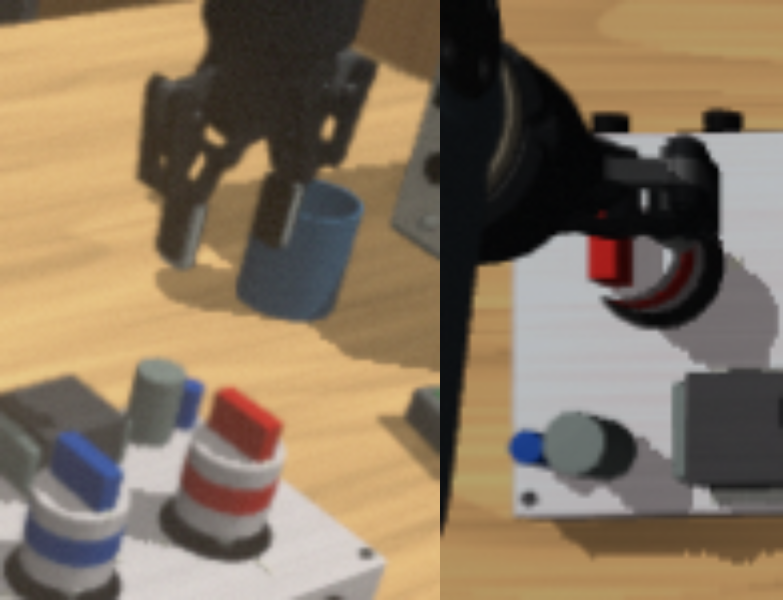

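The close crop shows the open fingers above the chassis, tips at scene (410,157) and (435,150). That agrees with the projected TCP, so I'm centring over the bar and going down.

```bash
python3 -m handwheel '[-1.85,0,-3.35,0,0,0,5, -1.85,2,-3.35,0,0,0,5,-1.85,5,-3.35,0,0,0,5,-1.85,8,-3.35,0,0,0,5,-1.85,8,-3.35,0,0,0,5,-1.85,8,-3.35,0,0,0,5]'
python3 - <<'E'
from h import *
plan([.584,.2155,.126],-88.8)
t=snap('top','pics/t2.png');s=snap('scene','pics/s2.png')
s=load('scene')['frame'][:,:,::-1];t=load('top')['frame'][:,:,::-1]
cv2.imwrite('pics/d2.png',np.hstack([cv2.resize(s[110:260,365:475],(440,600)),cv2.resize(t[100:240,90:170],(343,600))]))
E
```

```text
t: 2.78
tcp_pos: [0.5838, 0.2158, 0.1593]
tool_rot: [0.008, -0.707, 0.707, -0.005]
force: [0.2, -0.2, 0.2]
finger_gap: 0.584
t 2.78 tcp [0.5838 0.2158 0.1593] jaw yaw -88.89 ydown [-4.4e-03 -8.0e-04 -1.0e+00] q [ 0.17  0.63  1.52 -0.    1.    1.73] F [ 0.2 -0.2  0.2] gap 0.584
-88.8 shift [-0.04  3.33  0.03] rot [-0.0007 -0.0016  0.0044]
91.2 shift [-0.04  3.33  0.03] rot [-6.90e-03  3.14e+00 -1.10e-03]
```

View pics/d2.png

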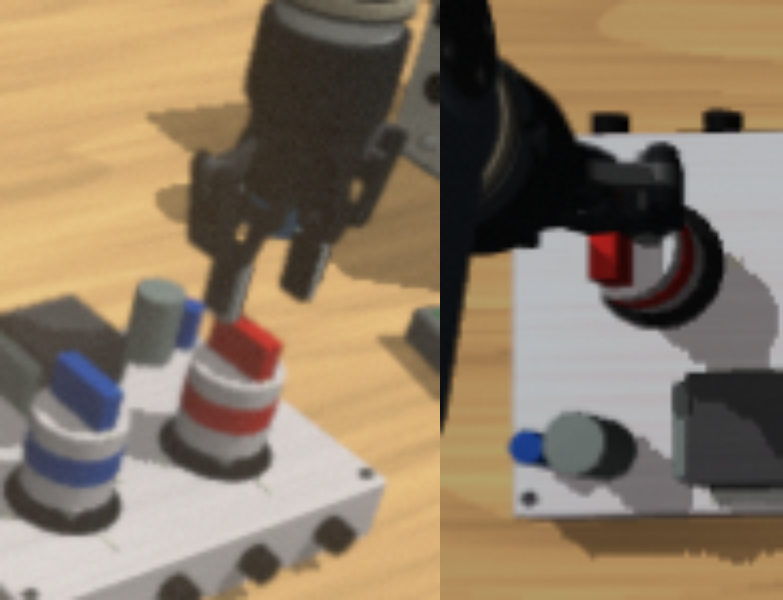

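The fingers straddle the red bar along y, with tips at crop (228,310) and (303,295). I'm lowering and closing.

```bash
python3 -m handwheel '[0,1.2,0,0,0,0,5, 0,2.4,0,0,0,0,5, 0,3.2,0,0,0,0,5, 0,3.2,0,0,0,0,5]' 80
python3 -m handwheel '[0,0,0,0,0,0,1,0,0,0,0,0,0,1,0,0,0,0,0,0,1,0,0,0,0,0,0,1,0,0,0,0,0,0,1,0,0,0,0,0,0,1,0,0,0,0,0,0,1,0,0,0,0,0,0,1]' 80
python3 - <<'E'
from h import *
plan([.584,.2155,.126],-88.8)
t=snap('top','pics/t3.png');s=snap('scene','pics/s3.png')
s=load('scene')['frame'][:,:,::-1];t=load('top')['frame'][:,:,::-1]
cv2.imwrite('pics/d3.png',np.hstack([cv2.resize(s[110:260,365:475],(440,600)),cv2.resize(t[100:240,90:170],(343,600))]))
E
```

```text
t: 3.22
tcp_pos: [0.5835, 0.2167, 0.1265]
tool_rot: [0.009, -0.707, 0.707, -0.006]
force: [-0.7, 0.0, 0.1]
finger_gap: 0.586
t: 3.88
tcp_pos: [0.5853, 0.217, 0.1291]
tool_rot: [-0.007, 0.707, -0.707, 0.008]
force: [0.2, -0.9, 3.0]
finger_gap: 0.14
t 3.88 tcp [0.5853 0.217  0.1291] jaw yaw -88.81 ydown [ 1.e-03  1.e-04 -1.e+00] q [ 0.18  0.67  1.53 -0.    0.93  1.73] F [ 0.2 -0.9  3. ] gap 0.14
-88.8 shift [0.14 0.31 0.15] rot [ 0.0001 -0.0001 -0.001 ]
91.2 shift [0.14 0.31 0.15] rot [1.6000e-03 3.1415e+00 2.0000e-04]
```

View pics/d3.png

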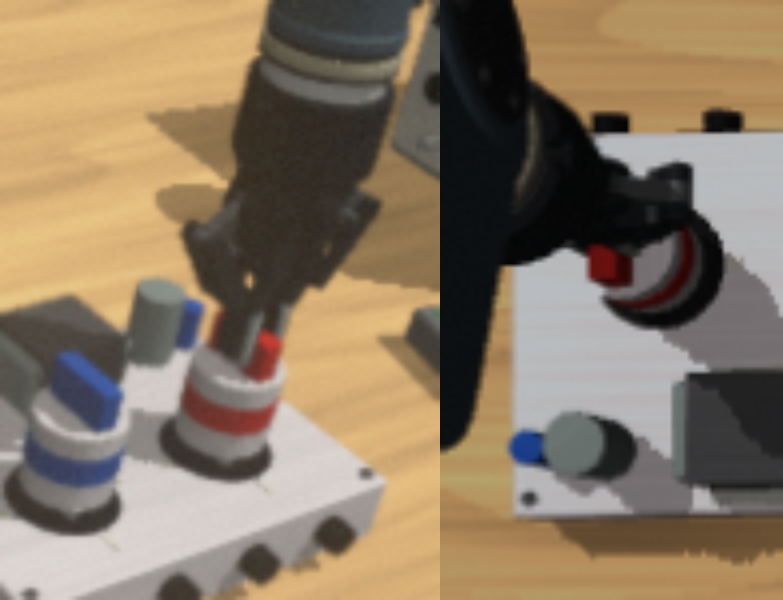

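The jaws hold the bar: gap about 12 mm, with red showing on both sides of the pad at crop (245,345). Next I press down in steps.

```bash
python3 -m handwheel '[0,0.3,0,0,0,0,1,0,0.6,0,0,0,0,1,0,0.8,0,0,0,0,1,0,0.8,0,0,0,0,1,0,0.8,0,0,0,0,1]' 100
python3 - <<'E'
from h import *
plan([.584,.2155,.121],-88.8)
E
```

```text
t: 4.4
tcp_pos: [0.5853, 0.2171, 0.1208]
tool_rot: [-0.007, 0.707, -0.707, 0.008]
force: [-1.4, -0.1, 6.6]
finger_gap: 0.141
t 4.4 tcp [0.5853 0.2171 0.1208] jaw yaw -88.81 ydown [ 8.e-04  2.e-04 -1.e+00] q [0.18 0.69 1.54 0.   0.92 1.73] F [-1.4 -0.1  6.6] gap 0.141
-88.8 shift [ 0.14 -0.02  0.15] rot [ 0.0001 -0.0002 -0.0009]
91.2 shift [ 0.14 -0.02  0.15] rot [1.3000e-03 3.1414e+00 2.0000e-04]
```

```bash
python3 -m handwheel '[0,0,0,0,-0.1,0,1,0,0,0,0,-0.2,0,1,0,0,0,0,-0.3,0,1,0,0,0,0,-0.4,0,1,0,0,0,0,-0.5,0,1,0,0,0,0,-0.6,0,1,0,0,0,0,-0.7,0,1,0,0,0,0,-0.8,0,1,0,0,0,0,-0.8,0,1]' 100
python3 - <<'E'
from h import *
plan([.585,.217,.121],1.2); print(manip.sense()['ft_torque'])
t=snap('top','pics/t4.png');s=snap('scene','pics/s4.png')
s=load('scene')['frame'][:,:,::-1];t=load('top')['frame'][:,:,::-1]
cv2.imwrite('pics/d4.png',np.hstack([cv2.resize(s[110:260,365:475],(440,600)),cv2.resize(t[100:240,90:170],(343,600))]))
E
```

```text
t: 5.15
tcp_pos: [0.5855, 0.2178, 0.1211]
tool_rot: [-0.282, 0.648, -0.648, 0.284]
force: [-2.1, 0.7, 5.8]
finger_gap: 0.142
t 5.15 tcp [0.5855 0.2178 0.1211] jaw yaw -42.8 ydown [ 0.0016  0.0015 -1.    ] q [0.18 0.69 1.54 0.   0.92 0.92] F [-2.1  0.7  5.8] gap 0.142
1.2 shift [0.09 0.01 0.02] rot [-0.001  -0.7679 -0.002 ]
181.2 shift [0.09 0.01 0.02] rot [ 2.5000e-03  2.3737e+00 -1.2000e-03]
[0.23472852 0.13300506 0.01612188]
```

View pics/d4.png

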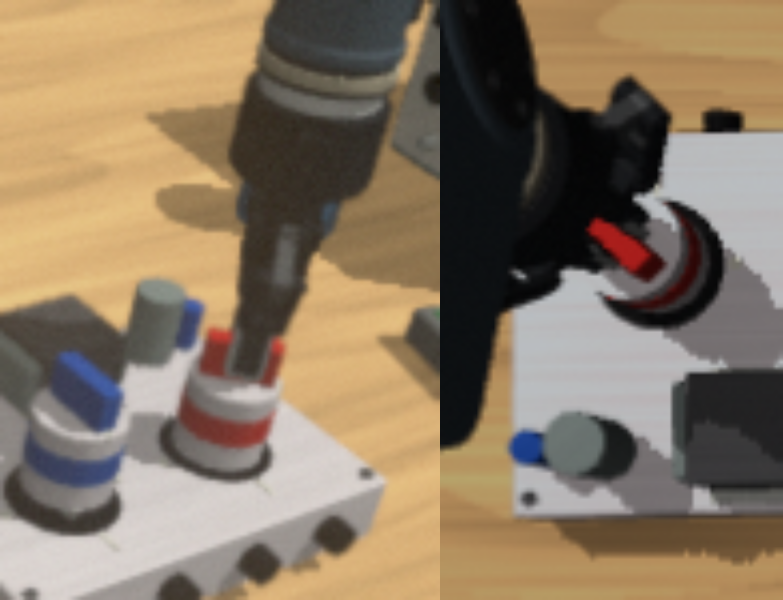

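The bar has turned about 45° with the jaws, at top crop (625,250), and the blue cover hasn't moved. I'll finish the turn to 90°.

```bash
python3 -m handwheel '[0,0,0,0,-0.1,0,1,0,0,0,0,-0.2,0,1,0,0,0,0,-0.3,0,1,0,0,0,0,-0.4,0,1,0,0,0,0,-0.5,0,1,0,0,0,0,-0.6,0,1,0,0,0,0,-0.7,0,1,0,0,0,0,-0.77,0,1,0,0,0,0,-0.77,0,1]' 100
python3 -m handwheel '[0,-0.5,0,0,0,0,1,0,-1,0,0,0,0,1,0,-1.5,0,0,0,0,1,0,-2,0,0,0,0,1,0,-2,0,0,0,0,1]'
python3 - <<'E'
from h import *
plan([.585,.217,.225],1.2); print(manip.sense()['ft_torque'])
t=snap('top','pics/t5.png');s=snap('scene','pics/s5.png')
s=load('scene')['frame'][:,:,::-1];t=load('top')['frame'][:,:,::-1]
cv2.imwrite('pics/d5.png',np.hstack([cv2.resize(s[110:260,365:475],(440,600)),cv2.resize(t[100:240,90:170],(343,600))]))
E
```

```text
t: 6.0
tcp_pos: [0.5852, 0.218, 0.121]
tool_rot: [-0.505, 0.495, -0.494, 0.506]
force: [-1.2, 2.4, 7.1]
finger_gap: 0.14
t: 6.42
tcp_pos: [0.5849, 0.2166, 0.1409]
tool_rot: [0.505, -0.495, 0.495, -0.505]
force: [-0.2, 0.5, -0.6]
finger_gap: 0.137
t 6.42 tcp [0.5849 0.2166 0.1409] jaw yaw 1.15 ydown [-1.e-04 -6.e-04 -1.e+00] q [ 0.18  0.66  1.53 -0.    0.96  0.16] F [-0.2  0.5 -0.6] gap 0.137
1.2 shift [-0.03 -8.41  0.01] rot [ 0.0001 -0.0008  0.0006]
181.2 shift [-0.03 -8.41  0.01] rot [-1.0000e-03  3.1408e+00  2.0000e-04]
[0.09870403 0.06468427 0.02526939]
```

View pics/d5.png

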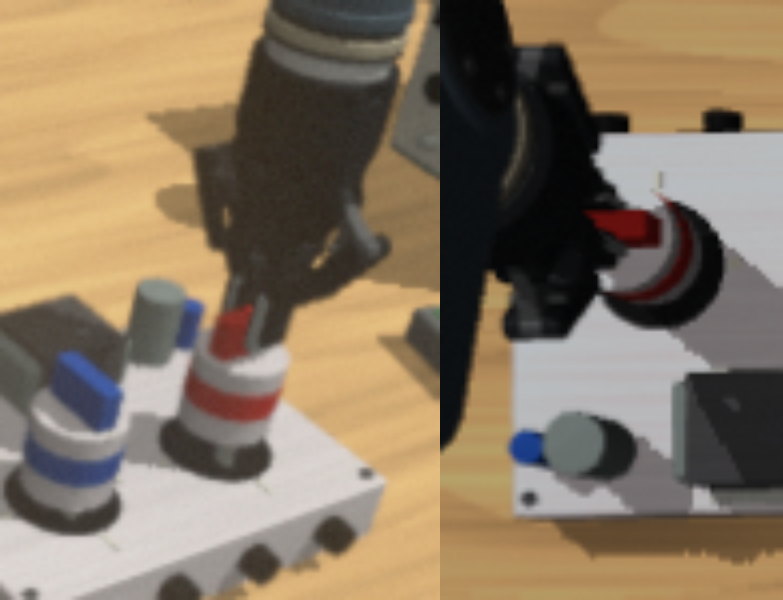

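The cover is free and rising at crop (237,370), with the bar now along y and no spring load left. I'll lift well clear of the post and of the blue cover.

```bash
python3 -m handwheel '[0,-1.5,0,0,0,0,1,0,-3,0,0,0,0,1,0,-5,0,0,0,0,1,0,-7,0,0,0,0,1,0,-9,0,0,0,0,1,0,-10.5,0,0,0,0,1,0,-10.5,0,0,0,0,1,0,-10.5,0,0,0,0,1]'
python3 - <<'E'
from h import *
plan([.564,-.1935,.245],1.2)
t=snap('top','pics/t6.png');s=snap('scene','pics/s6.png')
E
```

```text
t: 7.18
tcp_pos: [0.585, 0.2167, 0.2455]
tool_rot: [-0.505, 0.495, -0.495, 0.505]
force: [-0.1, 1.4, -1.8]
finger_gap: 0.141
t 7.18 tcp [0.585  0.2167 0.2455] jaw yaw 1.14 ydown [ 7.e-04 -2.e-04 -1.e+00] q [ 0.18  0.53  1.44 -0.    1.17  0.16] F [-0.1  1.4 -1.8] gap 0.141
1.2 shift [40.97  0.06 -2.92] rot [-0.0007 -0.0011  0.0002]
181.2 shift [40.97  0.06 -2.92] rot [-4.0000e-04  3.1405e+00 -1.1000e-03]
```

View pics/s6.png

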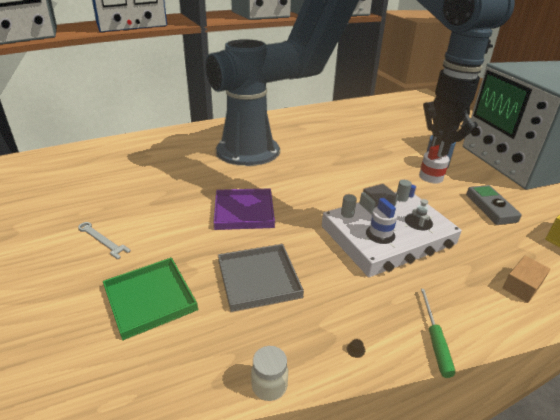

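The cover hangs upright from the jaws at (434,165) and the bare post shows at (421,215). I'm carrying it to the tray.

```bash
python3 -m handwheel '[1.5,0,-0.1,0,0,0,1,4.5,0,-0.3,0,0,0,1,8,0,-0.6,0,0,0,1,11.5,0,-0.8,0,0,0,1,15,0,-1.1,0,0,0,1,18.5,0,-1.3,0,0,0,1,22,0,-1.6,0,0,0,1,25,0,-1.8,0,0,0,1,28,0,-2,0,0,0,1,31,0,-2.2,0,0,0,1]'
python3 -m handwheel '[3,0,-0.2,0,0,0,1,6,0,-0.4,0,0,0,1,8.5,0,-0.6,0,0,0,1,10,0,-0.7,0,0,0,1,10,0,-0.7,0,0,0,1,10,0,-0.7,0,0,0,1]'
python3 - <<'E'
from h import *
plan([.564,-.1935,.1],1.2)
t=snap('top','pics/t7.png');s=snap('scene','pics/s7.png')
E
```

```text
t: 8.12
tcp_pos: [0.5677, -0.0956, 0.2441]
tool_rot: [0.505, -0.496, 0.494, -0.504]
force: [1.2, 1.2, -0.7]
finger_gap: 0.143
t: 8.62
tcp_pos: [0.5633, -0.194, 0.2445]
tool_rot: [0.505, -0.496, 0.495, -0.504]
force: [1.2, 0.6, -0.6]
finger_gap: 0.14
t 8.62 tcp [ 0.5633 -0.194   0.2445] jaw yaw 1.03 ydown [-0.0019  0.0017 -1.    ] q [-0.52  0.49  1.51  0.    1.14 -0.54] F [ 1.2  0.6 -0.6] gap 0.14
1.2 shift [-0.02 14.45  0.1 ] rot [ 0.0019 -0.003  -0.0017]
181.2 shift [-0.02 14.45  0.1 ] rot [2.7000e-03 3.1386e+00 3.0000e-03]
```

View pics/s7.png

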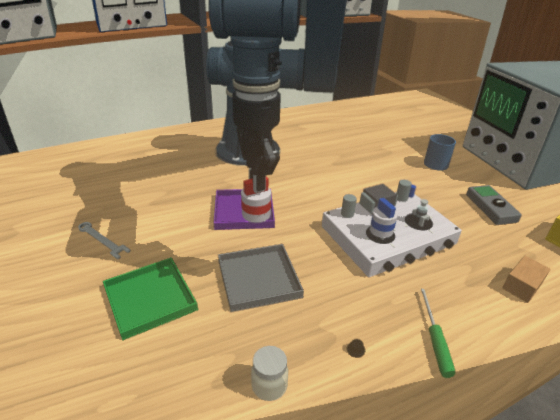

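The cover is upright over the tray; it appears at (257,203) because it is still high. Lowering now.

```bash
python3 -m handwheel '[0,1.5,0,0,0,0,1,0,4,0,0,0,0,1,0,7,0,0,0,0,1,0,10,0,0,0,0,1,0,12.5,0,0,0,0,1,0,14.5,0,0,0,0,1,0,15.5,0,0,0,0,1,0,15.5,0,0,0,0,1,0,15.5,0,0,0,0,1]'
python3 - <<'E'
from h import *
plan([.564,-.1935,.077],1.2)
t=snap('top','pics/t8.png');s=snap('scene','pics/s8.png')
s=s['frame'][:,:,::-1];t=t['frame'][:,:,::-1]
cv2.imwrite('pics/d8.png',np.hstack([cv2.resize(s[200:320,205:315],(440,480)),cv2.resize(t[120:220,280:370],(360,480))]))
E
```

```text
t: 9.47
tcp_pos: [0.5645, -0.1926, 0.0906]
tool_rot: [-0.505, 0.495, -0.495, 0.505]
force: [0.7, 0.0, -1.0]
finger_gap: 0.141
t 9.47 tcp [ 0.5645 -0.1926  0.0906] jaw yaw 1.22 ydown [-2.e-04  2.e-04 -1.e+00] q [-0.52  0.7   1.63  0.    0.81 -0.54] F [ 0.7  0.  -1. ] gap 0.141
1.2 shift [ 0.09  1.36 -0.05] rot [ 0.0002  0.0004 -0.0003]
181.2 shift [ 0.09  1.36 -0.05] rot [-4.0000e-04 -3.1412e+00 -3.0000e-04]
```

View pics/d8.png

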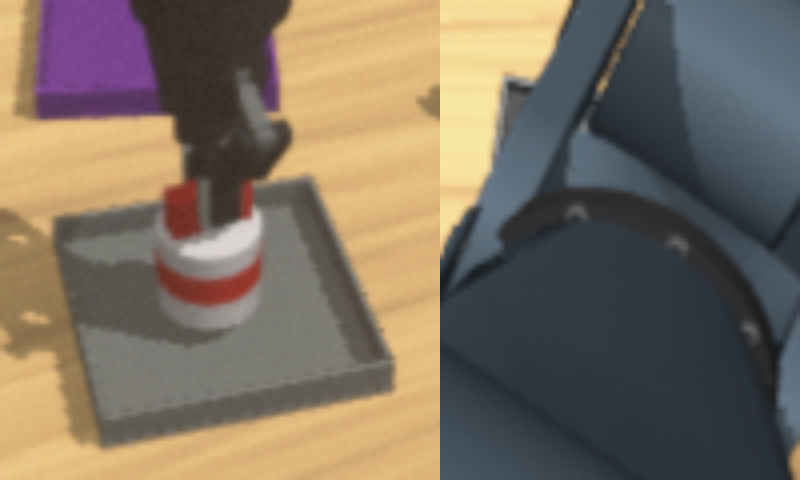

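The can is upright above the middle of the grey tray, its lower rim at crop (210,320). It has about 13 mm left to go, which I'll do slowly until contact.

```bash
python3 -m handwheel '[0,0.4,0,0,0,0,1,0,0.8,0,0,0,0,1,0,1.1,0,0,0,0,1,0,1.25,0,0,0,0,1,0,1.25,0,0,0,0,1]'
python3 -m handwheel '[0,0.1,0,0,0,0,1,0,0.15,0,0,0,0,1,0,0.15,0,0,0,0,1]'
```

```text
t: 9.98
tcp_pos: [0.5639, -0.1934, 0.0777]
tool_rot: [0.505, -0.495, 0.495, -0.505]
force: [-0.7, -0.2, -2.0]
finger_gap: 0.14
t: 10.23
tcp_pos: [0.5643, -0.1936, 0.0771]
tool_rot: [0.505, -0.495, 0.495, -0.505]
force: [0.1, 0.8, 3.7]
finger_gap: 0.138
```

It touched down at 3.7 N with the TCP at 0.0771, as expected. Releasing.

```bash
python3 -m handwheel '[0,0,0,0,0,0,2.2,0,0,0,0,0,0,3,0,0,0,0,0,0,4,0,0,0,0,0,0,4,0,0,0,0,0,0,4,0,0,0,0,0,0,4]'
python3 -m handwheel '[0,-0.5,0,0,0,0,4,0,-1.5,0,0,0,0,4,0,-3,0,0,0,0,4,0,-6,0,0,0,0,4,0,-9,0,0,0,0,4,0,-13,0,0,0,0,4,0,-13,0,0,0,0,4,0,-13,0,0,0,0,4]'
python3 - <<'E'
from h import *
plan([.4,-.40,.25],1.2)
t=snap('top','pics/t9.png');s=snap('scene','pics/s9.png')
E
```

```text
t: 10.73
tcp_pos: [0.5642, -0.1935, 0.0764]
tool_rot: [0.505, -0.495, 0.495, -0.505]
force: [-0.3, 0.7, 0.2]
finger_gap: 0.462
t: 11.4
tcp_pos: [0.5659, -0.1944, 0.2105]
tool_rot: [-0.504, 0.492, -0.498, 0.506]
force: [-0.5, -0.6, -0.3]
finger_gap: 0.469
t 11.4 tcp [ 0.5659 -0.1944  0.2105] jaw yaw 1.15 ydown [ 0.0069 -0.0039 -1.    ] q [-0.52  0.53  1.55 -0.    1.05 -0.54] F [-0.5 -0.6 -0.3] gap 0.469
1.2 shift [ 20.24  -3.99 -16.98] rot [-0.0069 -0.0008  0.0041]
181.2 shift [ 20.24  -3.99 -16.98] rot [-0.0064  3.1408 -0.0108]
```

View pics/s9.png

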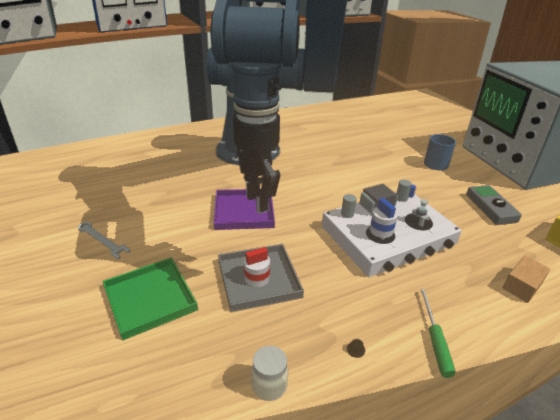

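The cover stands free in the grey tray at (257,268), and the blue cover is unchanged at (383,221). I'm moving the arm aside to check from above.

```bash
python3 -m handwheel '[2,-2,-1.7,0,0,0,4,5,-3.5,-4.2,0,0,0,4,8,-4,-6.8,0,0,0,4,11,-4,-9.3,0,0,0,4,14,-4,-11.8,0,0,0,4,17,-4,-14.4,0,0,0,4,20,-4,-17,0,0,0,4,20,-4,-17,0,0,0,4,20,-4,-17,0,0,0,4,20,-4,-17,0,0,0,4]'
python3 - <<'E'
from h import *
t=snap('top','pics/t10.png');s=snap('scene','pics/s10.png')
print(manip.sense()['tcp_pos'])
s=s['frame'][:,:,::-1];t=t['frame'][:,:,::-1]
cv2.imwrite('pics/d10.png',np.hstack([cv2.resize(s[230:320,205:315],None,fx=4,fy=4)[:360],cv2.resize(t[125:215,280:370],None,fx=4,fy=4)]))
E
```

```text
t: 12.33
tcp_pos: [0.3977, -0.3959, 0.2451]
tool_rot: [-0.504, 0.496, -0.494, 0.505]
force: [-0.1, 0.2, 0.5]
finger_gap: 0.469
[ 0.39865755 -0.39524759  0.24565316]
```

View pics/d10.png

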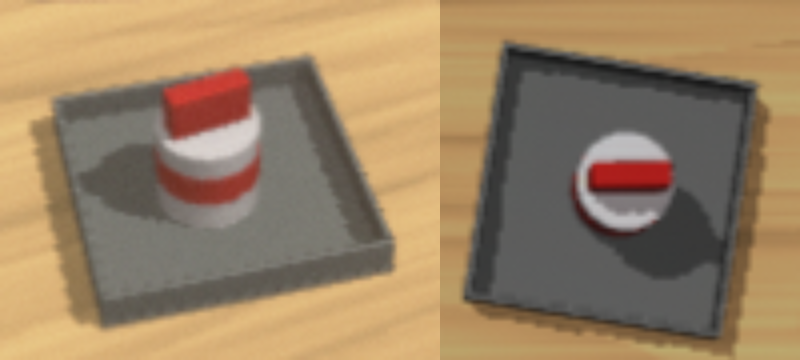

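View pics/t10.png

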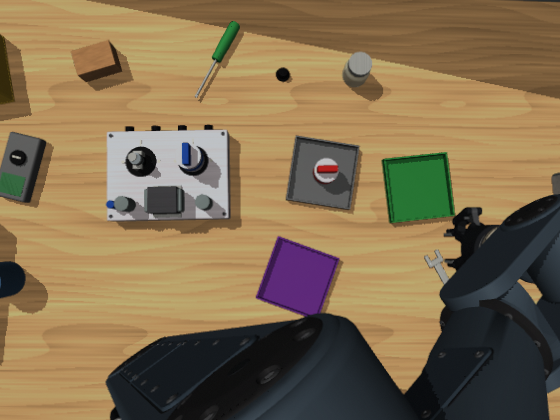

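The cover stands upright in the middle of the grey tray (top (327,169)), and the blue cover is still at (188,155). I'll do one numeric check, then hand in.

```bash
python3 - <<'E'
from h import *
t=load('top');s=load('scene')
a=(189.5/4-.5+280,175.5/4-.5+125);b=(206.5/4-.5+205,84/4-.5+230)
print(tri(t,a,s,b),atd(t,*a),atz(t,*a,.08)-[.5643,-.1927,.08])
T=lambda x,y:((x+.5)/5-.5+95,(y+.5)/5-.5+115)
d=np.load('last_top.npz')['frame'].astype(int);o=cv2.imread('pics/top0.png')[:,:,::-1].astype(int)
print('blue patch diff',abs(d-o)[138:178,176:212].mean(), abs(d-o)[240:300,260:340].mean())
st=manip.sense();print(st['t'],st['force']);manip.sign_off()
E
```

```text
(array([ 0.56405923, -0.19616418,  0.08080376]), np.float64(0.0021528696258652047)) [ 0.56477617 -0.19540929  0.07901973] [ 3.19140278e-04 -2.58116654e-03 -4.16333634e-17]
blue patch diff 7.804166666666666 6.590347222222222
12.4333 [ 1.14165555 -0.16291866 -0.76691093]
the job is handed in; nothing more can be done
```

I freed the red-banded cover, stood it upright in the dark grey tray, let go, and handed the job in at 12.4 s of the 51 s allowed. The sign-off reported no verdict.

- **Unlocking:** I gripped the grip bar and pressed about 8 mm down, with 6.6 N on the wrist. I then turned it 90° counter-clockwise while it was down and lifted it clear of the post.
- **Placing:** I set it down with about 4 N of contact force, opened the jaws and moved the arm away from everything.

**Last checks:**
- **Position:** the cover is within about 3 mm of the tray's centre. Its bar top measures about 0.080 m, which is right for standing on the tray floor.
- **Upright:** both views show it standing straight.
- **Blue cover:** it looks unchanged in both pictures. Its image patch differs from the start by about as much as an untouched reference patch (7.8 against 6.6).

**Disagreements:**
- **Bar-top height:** before the grasp, the two views put the red bar top 3–4 mm lower than depth and the stated heights did (0.1286 against 0.132–0.133 m). I used 0.132.
- **Jaw gap:** the gripper read about 12 mm on the 14 mm bar, but the grip held throughout.

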